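Take the glaze test tiles off the hook and rack them

TASK

Two glaze test tiles, a tall one and a short one, hang one behind the other on the same hook of a sample stand. Lift both up and off the hook and stand the short one in the near slot and the tall one in the far slot of the wooden rack, fully down. The tiles are brittle: pinch them with a light grip (about 20 to 30 N), never knock or press them hard against anything, and do not disturb the tile that hangs alone on the other stand or the mug, bottle and pot.

Things in the scene. Friction and masses are not known exactly. Their poses are not given: they have to be found in the camera images.
- stand_a: fixed stand, yaw within 0.35 rad; origin on the table under its hook's middle. 6 mm wire along the stand's x, upper side 193 mm high, from x = +85 (200 mm post; foot x 45 to 145) to x = -60 mm, then turned up 45 degrees; carries the two tiles to move, one in front of the other, about 60 mm apart; either may be in front (-x, robot side)
- stand_a_tip (a point): upper end of the upturned tip of stand_a's hook, 206 mm high, 73 mm along the stand's -x from its origin
- tile_short_mid (a point): centre of the short tile: 120 mm tall (z), 56 wide (y), 10 thick (x), terracotta, white glaze low on both faces, 120 g, brittle; may be turned round. Its one window (20 wide, 34 high, centred in y) hangs on the hook wire: the window's top edge is 14 mm above this point, then 46 mm of solid plate up to the top; top and foot are 60 mm above and below this point.
- tile_tall_mid (a point): centre of the tall tile: 160 mm tall (z), 56 wide (y), 10 thick (x), terracotta, white glaze low on both faces, 160 g, brittle; may be turned round. Its one window (20 wide, 34 high, centred in y) hangs on the hook wire: the window's top edge is 34 mm above this point, then 46 mm of solid plate up to the top; top and foot are 80 mm above and below this point.
- tile_short_foot (a point): middle of the lower edge of the short tile, 60 mm below its centre
- tile_tall_foot (a point): middle of the lower edge of the tall tile, 80 mm below its centre
- rack: fixed plywood block, 126 (x) x 106 (y) x 46 mm high, yaw within 0.45 rad, origin under its middle. Two parallel slots cut from above, 70 mm apart, each 18 mm wide (x), 76 long (y), 34 deep, closed at the ends, mouth chamfered 3 mm; the near slot is at its -x, the robot's side.
- near_slot (a point): centre of the floor of the near slot, 12 mm above the table; axes as the rack (x across the slot, y along it)
- far_slot (a point): centre of the floor of the far slot, 12 mm above the table; axes as the rack
- stand_b: fixed stand, yaw within 0.35 rad; origin on the table under its hook's middle. 6 mm wire along the stand's x, upper side 193 mm high, from x = +85 (200 mm post; foot x 45 to 145) to x = -60 mm, then turned up 45 degrees; same make as stand_a; its one tile stays there
- tile_other_mid (a point): centre of the tile that hangs alone on stand_b, same shape as the tall one (160 mm tall); leave it hanging
- mug_mid (a point): centre of a striped mug, about 86 x 120 x 90 mm high with its handle; leave it alone
- bottle_mid (a point): centre of an upright white plastic bottle with a blue band, 70 mm diameter, 192 mm high; leave it alone
- pot_mid (a point): centre of a closed low pot, 62 mm diameter, 35 mm high, between the stands; leave it alone
Things that resemble listed ones, but are neither listed nor needed, are in the scene too. Leave any blue look-alike of the part that bears tile_tall_mid alone.

How it is judged:
By the outcome, as a careful person would: the job done as asked, in the order asked, and still so for the second after the job is handed in, with the robot touching nothing.
It also fails if it takes over 70 s, if anything falls off the work surface, if the arm or the gripper's body presses on something with over 40 N, if the wrist force passes 120 N, or if a joint passes its speed limit or range.

ROBOT

A 7-joint arm with a two-finger parallel gripper is mounted at the origin on a cart in front of the work surface, level with it; the furniture and walls round the work are solid. World frame = base frame: x ahead of the robot, y to its left, z up, the work surface at z = 0. Lengths are in m, angles in rad, forces in N, time in s.
With the tool pointing down it reaches from about 0.425 to 0.975 m from the base axis. Payload 16.7 kg.
Tool frame: the origin (TCP) lies midway between the tips of the shut fingers; the grasp point (between the pads) lies 19 mm behind it (ctrl.hold_point_z is the distance from the TCP to the grasp point, in m); z points along the fingers, y is the direction in which the jaws open and shut (so a half turn about z gives the same grasp; the last joint's range is limited). The gripper opens to 85 mm and grips with 20 to 120 N. Pads are 22 mm wide; open, the fingers measure 114 mm over their backs; the gripper's body (76 mm by 85 mm) begins 54 mm behind the grasp point. The pads swing forward as they close: fully open they stand 13 mm farther back than shut.
Start: joints at [0.98, 0.426, 0.074, 1.606, -0.034, 1.111, -0.067], TCP at [0.289, -0.61, 0.231] pointing down, gripper open.
Joint ranges: [-2.85, 2.85], [-0.5, 2.14], [-1.23, 1.37], [0.21, 2.46], [-1.02, 4.16], [0.16, 2.05], [-2.73, 2.73]. Speed limits (rad/s): [1.89, 1.89, 2.39, 2.39, 3.01, 3.01, 3.01].

INTERFACE

Orientations are given as a rotation vector (axis times angle).
In Python, from rig import ctrl gives the robot as it stands.
- The arm moves only by the tool jog_arm, never from a script. Its argument "targets" is a list of rows, each a list of 7 numbers: the turn, a rotation vector about the tool's x, y, z in degrees, then the shift along the tool's x, y, z in m, then the finger opening in m, from 0 to 0.0854. In form: [[rx, ry, rz, tx, ty, tz, claw], ...]. A call has 1 to 12 rows; each row is the pose to reach, as a shift and turn from the pose measured when the call began, along the tool's axes at that moment; what a row does not reach only later rows make up. A row lasts 1/10 s, in which the tool goes at most 50 mm and 8.59 degrees, less where a joint would pass 70% of its speed; a pose out of reach is approached as far as the arm can. A call with a gripper value outside its range is refused whole. The fingers move at their own pace and stop on an object; "newtons" is the grip in N (left out, the last holds). Time passes only in rows, so rows that repeat a pose let the fingers close. It gives the time, the measured TCP pose, the force and the opening at its end, in the units of the state.
- ctrl.observe(): the state, without advancing time (a new reading comes with each control period).
- ctrl.read_camera(name): name is "side" or "top" or "wrist"; returns a dict with "img" (400x640x3 uint8, blue, green, red), "fx", "fy", "cx", "cy" (pixels), "R" (3x3) and "t" (3): a world point X has camera coordinates R X + t; the wrist camera has in their place "T_tool_cam" (4x4, takes a point from camera to tool coordinates, whose origin is the TCP and whose axes are the flange's). Camera axes: x right, y down, z forward; pixel columns grow to the right and rows downward; lengths in m; the calibration is good to about 2 mm. The wrist camera is an equidistant fisheye: a pixel r from the principal point sees the ray r / f radians off the axis. A picture is of the moment at which its call begins: read the wrist's pose just before it. There is no depth.
- ctrl.finish_job(): hands the job in, once; it reports no verdict.
The state is a dict: "time": time; "joint_positions": joint angles; "qd": joint speeds; "joint_efforts": joint torques, N m; "tool_pos": TCP position; "tool_rot": TCP orientation; "ft_force": force on the tool from outside, world axes, zero at the start; "ft_torque": the same for the moment, N m; "grip_width": opening from 0.0 (shut) to 1.0 (fully open).
Only numpy, scipy, OpenCV 4.12 (cv2) and the standard library are available. Lean on these libraries where they do the work, as an engineer would, in place of code of your own. Each camera call takes 0.05 s, during which the arm holds its last target. There are 200 camera calls.

## Working session

There is one attempt and no reset: what is moved stays moved. The work goes in short steps, Python scripts to look and compute and a tool call to move; the robot and the scene stay as the last step left them, time stands still between calls to the robot, and variables do not carry over. Pictures are saved under pics/ and viewed, about 8 in all and at most 12, crops included, and the job is handed in when it is done.

Besides the shell and the picture viewer there is one more tool, called after ">>>" as name([rows], argument=value, ...), one row to a line, values as JSON. jog_arm: Moves the arm, as the interface text tells. Its arguments: {"type":"object","properties":{"targets":{"type":"array"},"newtons":{"type":"number"}},"required":["targets"]}

```bash
ls; mkdir -p pics
python3 - <<'E'
from rig import ctrl
import cv2,numpy as np
s=ctrl.observe(); print(s)
print(ctrl.hold_point_z)
for n in("side","top","wrist"):
    c=ctrl.read_camera(n); cv2.imwrite(f"pics/{n}0.png",c["img"])
    print(n,{k:np.round(v,4).tolist() if not np.isscalar(v) else v for k,v in c.items() if k!="img"})
E
```

```text
pics
{'time': 0.0, 'joint_positions': array([ 0.97948468,  0.42673374,  0.07384993,  1.60664924, -0.03413501,
        1.11078594, -0.06709439]), 'qd': array([ 1.30569340e-03,  1.52119898e-04, -3.05834543e-04,  1.14508494e-03,
        8.66667443e-05, -3.67023683e-04,  1.10513250e-03]), 'joint_efforts': array([-3.05206486e-03, -9.49845243e+01,  3.75923306e+00, -4.63525200e+01,
        1.90633256e-02,  1.02263279e-02, -2.01344255e-05]), 'tool_pos': array([ 0.28841415, -0.60980767,  0.23059076]), 'tool_rot': array([-3.06402638e+00, -6.88023009e-01,  5.54101555e-04]), 'ft_force': array([ 1.25283018, -0.18811941,  0.85255981]), 'ft_torque': array([-0.10690714,  0.02062026, -0.0156155 ]), 'grip_width': 0.9968937215863339}
0.0187
side {'fx': 461.1537272532106, 'fy': 461.1537272532106, 'cx': 324.0682497909386, 'cy': 206.57075440308887, 'R': [[-0.9676, -0.2522, 0.0137], [-0.1745, 0.6284, -0.7581], [0.1825, -0.7359, -0.652]], 't': [0.5057, 0.2048, 1.4407]}
top {'fx': 408.9278280025013, 'fy': 408.9278280025013, 'cx': 324.54962462712257, 'cy': 197.90049783510838, 'R': [[0.0141, -0.9998, -0.0124], [-0.9964, -0.013, -0.0843], [0.0842, 0.0136, -0.9964]], 't': [0.0001, 0.5334, 1.2579]}
wrist {'fx': 309.70691628693146, 'fy': 309.70691628693146, 'cx': 315.90942427661736, 'cy': 197.91585681904172, 'T_tool_cam': [[0.0003, -0.9551, -0.2962, 0.0757], [1.0, 0.0004, -0.0004, -0.0005], [0.0005, -0.2962, 0.9551, -0.1427], [0.0, 0.0, 0.0, 1.0]]}
```

View pics/side0.png

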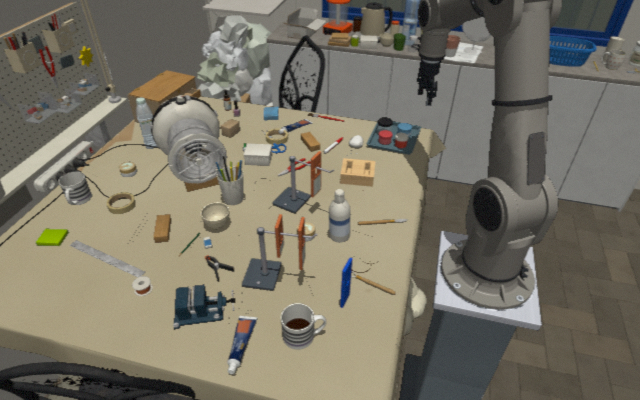

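View pics/top0.png

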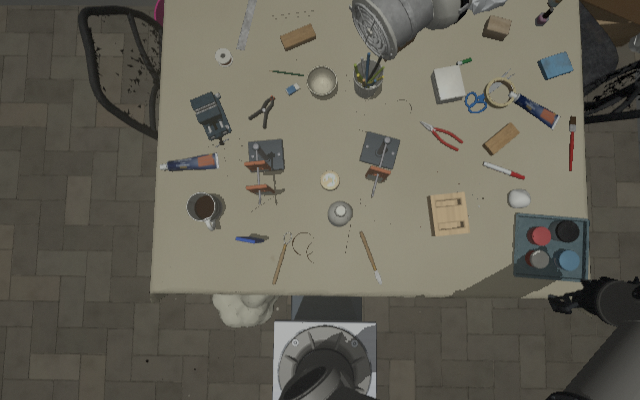

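The side view shows stand_a with two tiles at (279,235) and (301,243), and stand_b with one tile at (316,173). The rack is at (358,172) and a blue look-alike stands at (346,282). In the top view, stand_a is at (260,170), stand_b at (378,160) and the rack at (449,214). Candidates: the pair hanging on one hook fits the description; the lone tile on stand_b and the blue tile do not.

Run:
```python
import cv2,numpy as np
s=cv2.imread("pics/side0.png");t=cv2.imread("pics/top0.png")
r=lambda im,x,y,w,h,f:cv2.resize(im[y:y+h,x:x+w],None,fx=f,fy=f,interpolation=cv2.INTER_CUBIC)
A=r(s,235,205,100,90,4)
B=r(t,235,130,60,80,5)[:,:300]
C=r(t,420,180,60,60,5)
D=r(s,330,150,60,45,5)
can=np.zeros((600,800,3),np.uint8)
can[:360,:400]=A; can[:400,400:700]=B; 
can[360:585,:300]=D
can[400:600,400:600]=cv2.resize(C,(200,200))
cv2.imwrite("pics/comp.png",can)
for n,im in(("side",s),("top",t)):
    hsv=cv2.cvtColor(im,cv2.COLOR_BGR2HSV)
    m=cv2.inRange(hsv,(3,110,70),(16,255,255))
    k,l,st,ce=cv2.connectedComponentsWithStats(m)
    for i in range(1,k):
        if st[i,4]>25: print(n,st[i],ce[i].round(1),cv2.boxPoints(cv2.minAreaRect(np.argwhere(l==i)[:,::-1].astype(np.float32))).round(1).tolist())
```

```text
side [327   0  24   4  80] [338.7   1.3] [[327.0, 0.0], [350.0, 0.0], [350.0, 3.0], [327.0, 3.0]]
side [52 14  6 13 33] [54.1 20.4] [[50.20000076293945, 14.800000190734863], [54.70000076293945, 13.800000190734863], [57.29999923706055, 25.299999237060547], [52.70000076293945, 26.299999237060547]]
side [323  21  30  13 244] [339.3  26.6] [[322.6000061035156, 32.0], [323.20001220703125, 20.399999618530273], [352.3999938964844, 22.0], [351.79998779296875, 33.5]]
side [391  21   8   4  27] [394.6  22.4] [[391.0, 21.0], [398.0, 21.0], [398.0, 24.0], [391.0, 24.0]]
side [49 67  6 10 27] [52.1 71.6] [[49.0, 67.0], [54.0, 67.0], [54.0, 76.0], [49.0, 76.0]]
side [160  88  11   8  30] [164.7  91.9] [[159.60000610351562, 93.80000305175781], [162.60000610351562, 87.80000305175781], [171.0, 92.0], [168.0, 98.0]]
side [318 115  26   7  44] [330.3 118. ] [[317.8999938964844, 116.5999984741211], [318.29998779296875, 114.5], [343.1000061035156, 119.4000015258789], [342.70001220703125, 121.5]]
side [395 140  12   8  61] [400.6 143.8] [[394.5, 146.60000610351562], [395.20001220703125, 139.89999389648438
[... 1118 characters left out ...]
000610351562, 156.89999389648438], [212.10000610351562, 154.5], [213.5, 162.89999389648438], [199.10000610351562, 165.3000030517578]]
top [244 161  21   5  70] [254.3 163. ] [[243.8000030517578, 162.39999389648438], [263.8999938964844, 160.10000610351562], [264.29998779296875, 163.60000610351562], [244.1999969482422, 165.89999389648438]]
top [370 166  21   9  70] [379.9 169.8] [[369.6000061035156, 168.5], [370.5, 165.3000030517578], [390.20001220703125, 171.1999969482422], [389.29998779296875, 174.39999389648438]]
top [246 185  21   5  69] [256.2 186.9] [[245.8000030517578, 186.10000610351562], [266.0, 184.39999389648438], [266.20001220703125, 187.8000030517578], [246.10000610351562, 189.5]]
```

View pics/comp.png

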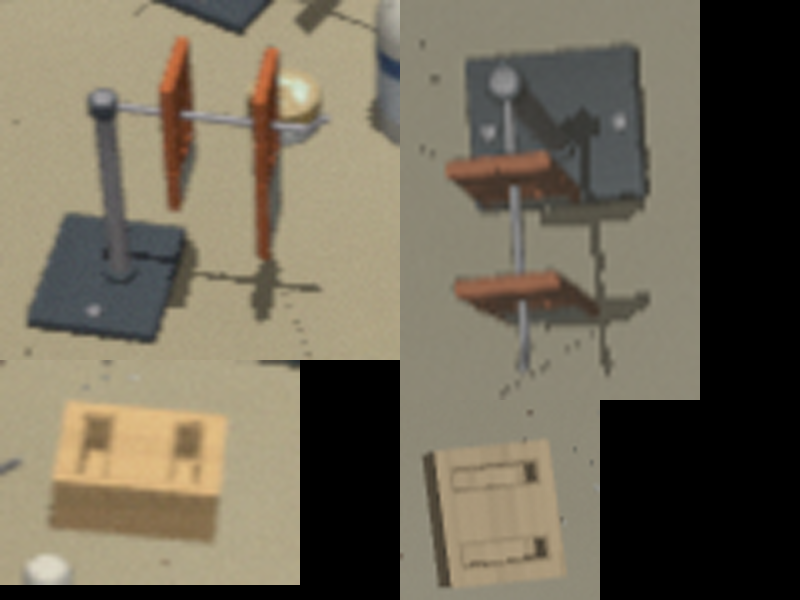

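The crop confirms it. The front (robot-side) tile at side (301,243) hangs lower, spanning rows 217-269, so it is the tall one. The rear tile at (279,235), rows 214-257, is the short one. The tall tile has to come off first. In the top view the post top is at about (256,146.5) and the hook tip at about (260,204).

```bash
cat > h.py <<'E'
import numpy as np,cv2
from scipy.spatial.transform import Rotation as R
from rig import ctrl
def ray(c,p,T=None):
    "pixel -> origin, dir in world; T (4x4 tool pose) for wrist"
    p=np.asarray(p,float)
    if T is None:
        d=np.array([(p[0]-c["cx"])/c["fx"],(p[1]-c["cy"])/c["fy"],1]); Rm=np.array(c["R"])
        return -Rm.T@c["t"],Rm.T@d
    q=np.array([p[0]-c["cx"],p[1]-c["cy"]]);r=np.hypot(*q)+1e-9;th=r/c["fx"]
    d=np.append(q/r*np.sin(th),np.cos(th)); M=T@np.array(c["T_tool_cam"])
    return M[:3,3],M[:3,:3]@d
def onz(c,p,z,T=None):
    o,d=ray(c,p,T); return o+d*(z-o[2])/d[2]
def px(c,X,T=None):
    if T is None:
        q=np.array(c["R"])@X+c["t"]; return np.array([c["cx"],c["cy"]])+c["fx"]*q[:2]/q[2]
    q=np.linalg.inv(T@np.array(c["T_tool_cam"]))@np.append(X,1);q=q[:3]
    r=np.hypot(q[0],q[1]);return np.array([c["cx"],c["cy"]])+c["fx"]*np.arctan2(r,q[2])*q[:2]/r
def tri(a,b):
    (o1,d1),(o2,d2)=a,b; d1=d1/np.linalg.norm(d1);d2=d2/np.linalg.norm(d2)
    s=np.linalg.lstsq(np.c_[d1,-d2],o2-o1,rcond=None)[0]
    p,q=o1+s[0]*d1,o2+s[1]*d2; return (p+q)/2,np.linalg.norm(p-q)
def pose():
    s=ctrl.observe();T=np.eye(4);T[:3,:3]=R.from_rotvec(s["tool_rot"]).as_matrix();T[:3,3]=s["tool_pos"];return T
def down(ydeg):
    "tool down, tool y at yaw ydeg"
    a=np.radians(ydeg);y=np.array([np.cos(a),np.sin(a),0]);z=np.array([0,0,-1.]);return np.c_[np.cross(y,z),y,z]
def row(pos,yaw):
    T=pose();r=R.from_matrix(T[:3,:3].T@down(yaw)).as_rotvec(degrees=True);t=T[:3,:3].T@(np.array(pos)-T[:3,3])
    print("rot",r.round(2),"shift",t.round(4))
def stat():
    s=ctrl.observe();T=pose();print("t",round(s["time"],2),"pos",s["tool_pos"].round(4),"ydeg",np.degrees(np.arctan2(T[1,1],T[0,1])).round(2),"tz",T[:3,2].round(3),"F",np.round(s["ft_force"],1),"w",round(s["grip_width"],3),"q",s["joint_positions"].round(2))
E
python3 - <<'E'
from h import *
c=ctrl.read_camera("top");s=ctrl.read_camera("side")
def sh(n,p,z): X=onz(c,p,z);print(n,X.round(4));return X
post=sh("postA",(256,146.6),.2);tip=sh("tipA",(260,204),.206);d=post-tip;print(np.hypot(*d[:2]),np.degrees(np.arctan2(d[1],d[0])))
a=sh("tallL",(246.4,187.4),.239);b=sh("tallR",(266.3,186),.239);e=b-a;print(np.hypot(*e[:2]),np.degrees(np.arctan2(e[1],e[0])))
a=sh("shL",(244.2,163.2),.239);b=sh("shR",(264.2,161.6),.239);e=b-a;print(np.hypot(*e[:2]),np.degrees(np.arctan2(e[1],e[0])))
# side check heights: foot/top pixels
for n,top,foot in(("front",(301,217),(300,269)),("rear",(280,214),(279,257))):
    print(n)
    for q in(top,foot): print(onz(s,q,.239).round(3),onz(s,q,.08).round(3),onz(s,q,.12).round(3))
f=lambda u,v:(420+(u-400)/3.333,180+(v-400)/3.333)
P=[sh("rk",f(*q),.046) for q in((437,452),(548,440),(563,577),(448,587))];print("rack mid",np.mean(P,0),[np.linalg.norm(P[i]-P[i-1]).round(3) for i in range(4)])
for i,j in((1,0),(2,3),(0,3),(1,2)): e=P[j]-P[i]; print(np.degrees(np.arctan2(e[1],e[0])))
sh("bottle",(340,211),.19);sh("potr",(330,181),.035);sh("postB",(380,136),.2);sh("tipB",(374,195),.206);sh("tileB",(380,170),.239)
row((.4,0,.42),-0);stat()
E
```

```text
postA [0.6565 0.1941 0.2   ]
tipA [0.4992 0.1778 0.206 ]
0.15813702871814814 5.9131591137881045
tallL [0.54   0.2089 0.239 ]
tallR [0.5443 0.157  0.239 ]
0.052151365584920846 -85.22602776869248
shL [0.6038 0.2167 0.239 ]
shR [0.6086 0.1642 0.239 ]
0.05271400381316949 -84.692783970399
front
[0.55  0.161 0.239] [ 0.604 -0.008  0.08 ] [0.59  0.035 0.12 ]
[0.497 0.343 0.239] [0.541 0.208 0.08 ] [0.53  0.242 0.12 ]
rear
[0.609 0.164 0.239] [ 0.674 -0.003  0.08 ] [0.658 0.039 0.12 ]
[0.559 0.318 0.239] [0.615 0.18  0.08 ] [0.601 0.215 0.12 ]
rk [ 0.5428 -0.3194  0.046 ]
rk [ 0.5552 -0.4212  0.046 ]
rk [ 0.4298 -0.433   0.046 ]
rk [ 0.4193 -0.3284  0.046 ]
rack mid [ 0.48675502 -0.37550822  0.046     ] [np.float64(0.124), np.float64(0.103), np.float64(0.126), np.float64(0.105)]
96.94662521605946
95.77136313474344
-175.81399075064613
-174.62840841929824
bottle [ 0.4842 -0.0373  0.19  ]
potr [ 0.5853 -0.009   0.035 ]
postB [ 0.6897 -0.1438  0.2   ]
tipB [ 0.5274 -0.1274  0.206 ]
tileB [ 0.5901 -0.1393  0.239 ]
rot [-3.000e-02 -2.000e-02 -6.469e+01] shift [ 0.3616 -0.5039 -0.1887]
t 0.25 pos [ 0.2885 -0.61    0.231 ] ydeg -64.69 tz [-0.  0. -1.] F [-0.4  0.  -0.4] w 1.0 q [ 0.98  0.43  0.07  1.61 -0.03  1.11 -0.07]
```

Run:
```python
from h import *
row((.5,-.2,.45),-25);row((.535,.18,.36),5.5)
```

```text
rot [-3.000e-02 -1.000e-02 -3.969e+01] shift [ 0.3665 -0.2804 -0.2188]
rot [-3.000e-02 -2.000e-02 -7.019e+01] shift [ 0.5606 -0.6089 -0.1287]
```

>>> jog_arm([
  [0,0,0,0,0,-0.05,0.036],
  [0,0,0,0,0,-0.1,0.036],
  [0,0,0,0.02,-0.015,-0.15,0.036],
  [0,0,-6,0.05,-0.04,-0.18,0.036],
  [0,0,-12,0.09,-0.07,-0.2,0.036],
  [0,0,-18,0.13,-0.1,-0.215,0.036],
  [0,0,-23,0.17,-0.13,-0.219,0.036],
  [0,0,-27,0.21,-0.16,-0.219,0.036],
  [0,0,-30,0.25,-0.19,-0.219,0.036],
  [0,0,-33,0.285,-0.22,-0.219,0.036],
  [0,0,-36,0.325,-0.25,-0.219,0.036],
  [0,0,-39.7,0.3665,-0.28,-0.219,0.036],
], newtons=25)

```text
time: 1.45
tool_pos: [0.4969, -0.205, 0.4505]
tool_rot: [2.648, 1.691, 0.0]
ft_force: [0.4, -0.7, -0.2]
grip_width: 0.426
```

Run:
```python
from h import *
stat();row((.535,.18,.36),5.5)
```

```text
t 1.45 pos [ 0.4969 -0.205   0.4505] ydeg -24.88 tz [ 0.  0. -1.] F [ 0.4 -0.7 -0.2] w 0.426 q [ 0.53  0.09 -0.28  1.58  0.03  1.48 -0.19]
rot [ 1.000e-02 -1.000e-02 -3.038e+01] shift [ 0.3653 -0.1274  0.0905]
```

>>> jog_arm([
  [0,0,-2,0.02,-0.006,0,0.036],
  [0,0,-5,0.06,-0.02,0,0.036],
  [0,0,-9,0.1,-0.035,0,0.036],
  [0,0,-13,0.145,-0.05,0.01,0.036],
  [0,0,-17,0.19,-0.065,0.03,0.036],
  [0,0,-21,0.235,-0.08,0.05,0.036],
  [0,0,-24,0.28,-0.097,0.07,0.036],
  [0,0,-27,0.32,-0.11,0.08,0.036],
  [0,0,-30.4,0.35,-0.12,0.09,0.036],
  [0,0,-30.4,0.365,-0.127,0.0905,0.036],
  [0,0,-30.4,0.365,-0.127,0.0905,0.036],
])

```text
time: 2.55
tool_pos: [0.5346, 0.1818, 0.3594]
tool_rot: [-2.107, -2.329, 0.0]
ft_force: [0.1, -0.1, -0.1]
grip_width: 0.426
```

Run:
```python
from h import *
stat();T=pose();c=ctrl.read_camera("wrist");im=c["img"];cv2.imwrite("pics/w1.png",im)
for n,X in(("tall top ends",(.5425,.211,.239)),("",(.5425,.155,.239)),("short",(.606,.218,.239)),("",(.606,.162,.239)),("tip",(.499,.178,.206)),("post",(.6565,.194,.2))): print(n,px(c,np.array(X),T).round(1))
```

```text
t 2.55 pos [0.5346 0.1818 0.3594] ydeg 5.72 tz [-0.001  0.001 -1.   ] F [ 0.1 -0.1 -0.1] w 0.426 q [ 0.09  0.21 -0.62  1.66  0.12  1.32 -0.45]
tall top ends [328.8 160.8]
 [321.9 221.2]
short [400.8 161. ]
 [390.6 220.2]
tip [280.1 183.3]
post [432.3 182.4]
```

View pics/w1.png

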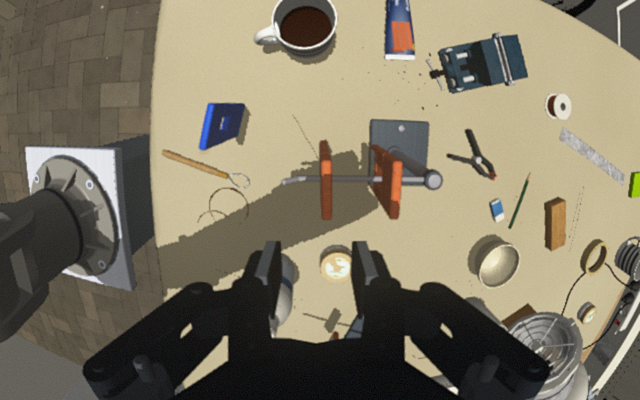

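The wrist view shows the tall tile nearly edge-on at column ~326, rows 141-219, and the short tile's top edge at (375-395,150-218). The wire runs at row ~181, with the tip at (284,181) and the post at (432,180). These match the predictions to about 1-4 px. Next I'll refine the top-edge columns.

Run:
```python
from h import *
T=pose();c=ctrl.read_camera("wrist");im=c["img"]
hsv=cv2.cvtColor(im,cv2.COLOR_BGR2HSV);m=cv2.inRange(hsv,(0,110,50),(18,255,255));m[:130]=0;m[230:]=0;m[:,:300]=0;m[:,420:]=0
for r in range(140,224,6):
    x=np.flatnonzero(m[r]); print(r,[(g[0],g[-1]) for g in np.split(x,np.flatnonzero(np.diff(x)>2)+1) if len(g)], [int(hsv[r,q,2]) for q in range(318,336)])
cv2.imwrite("pics/w1c.png",cv2.resize(im[130:230,270:450],None,fx=4.4,fy=4.4,interpolation=cv2.INTER_CUBIC))
```

```text
140 [(np.int64(320), np.int64(325))] [187, 143, 107, 100, 95, 100, 102, 100, 138, 177, 199, 202, 200, 198, 199, 200, 196, 198]
146 [(np.int64(320), np.int64(327)), (np.int64(371), np.int64(380))] [179, 112, 92, 102, 99, 103, 98, 97, 96, 96, 104, 118, 159, 194, 200, 201, 200, 194]
152 [(np.int64(320), np.int64(329)), (np.int64(375), np.int64(390))] [178, 119, 114, 118, 104, 97, 98, 97, 100, 104, 113, 121, 134, 184, 202, 201, 203, 203]
158 [(np.int64(320), np.int64(330)), (np.int64(375), np.int64(400))] [136, 104, 93, 107, 131, 153, 166, 165, 172, 162, 153, 135, 120, 105, 102, 106, 107, 106]
164 [(np.int64(320), np.int64(331)), (np.int64(374), np.int64(402))] [105, 89, 110, 171, 204, 212, 222, 224, 222, 221, 217, 201, 173, 122, 103, 104, 106, 110]
170 [(np.int64(320), np.int64(331)), (np.int64(374), np.int64(401))] [101, 81, 100, 168, 204, 215, 222, 225, 224, 223, 217, 209, 179, 130, 106, 105, 106, 110]
176 [(np.int64(321), np.int64(331)), (np.int64(383), np.int64(400))] [100, 99, 89, 99, 110, 123, 119, 121, 124, 122, 124, 120, 108, 95, 96, 93, 101, 98]
182 [(np.int64(320), np.int64(33
[... 306 characters left out ...]
t64(331)), (np.int64(376), np.int64(399))] [108, 101, 87, 94, 112, 119, 121, 124, 123, 121, 118, 121, 110, 98, 96, 102, 109, 106]
200 [(np.int64(321), np.int64(331)), (np.int64(380), np.int64(399))] [104, 104, 97, 100, 110, 116, 120, 118, 126, 120, 125, 118, 111, 103, 98, 104, 106, 105]
206 [(np.int64(321), np.int64(331)), (np.int64(384), np.int64(398))] [106, 108, 97, 97, 102, 115, 117, 120, 125, 121, 116, 120, 111, 101, 99, 103, 102, 107]
212 [(np.int64(321), np.int64(331)), (np.int64(388), np.int64(398))] [105, 108, 101, 97, 103, 111, 116, 117, 116, 118, 119, 116, 113, 99, 103, 102, 108, 107]
218 [] [109, 107, 105, 109, 104, 105, 103, 109, 111, 107, 112, 104, 105, 107, 105, 106, 106, 106]
```

View pics/w1c.png

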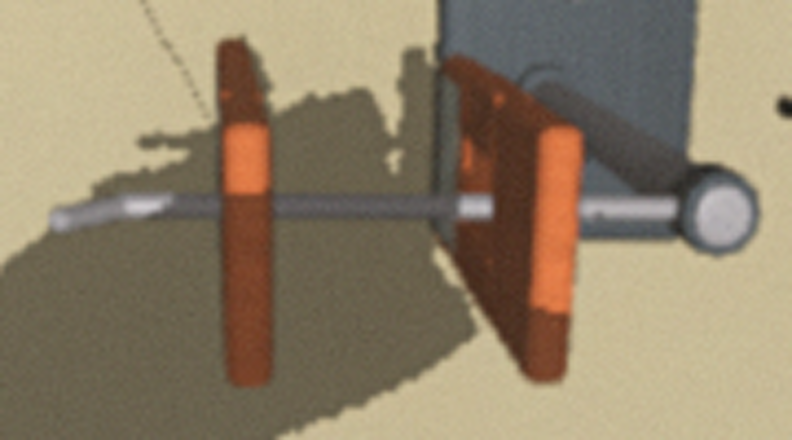

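The crop shows the tall tile's top edge from about (325.5,158.5) to (326.3,217). The short tile's top edge runs from (397.3,159) to (393.8,216.5), the tip is at (282.5,180) and the post top at (433.2,177.7).

Run:
```python
from h import *
T=pose();c=ctrl.read_camera("wrist")
def seg(n,p,q,z,zz=None):
    a=onz(c,p,z,T);b=onz(c,q,zz or z,T);e=a-b;print(n,((a+b)/2).round(4),"len",np.hypot(*e[:2]).round(4),"ang",np.degrees(np.arctan2(e[1],e[0])).round(2),a.round(4),b.round(4))
seg("tall",(325.5,158.5),(326.2,217),.239);seg("short",(397.3,159),(393.8,216.5),.239);seg("stand",(433.2,177.7),(282.5,180),.2,.206)
row((.541,.184,.21),5.5)
```

```text
tall [0.5436 0.183  0.239 ] len 0.0537 ang 96.69 [0.5405 0.2096 0.239 ] [0.5467 0.1563 0.239 ]
short [0.6065 0.1893 0.239 ] len 0.054 ang 96.16 [0.6036 0.2161 0.239 ] [0.6094 0.1624 0.239 ]
stand [0.5798 0.187  0.203 ] len 0.1566 ang 6.22 [0.6577 0.1955 0.2   ] [0.5019 0.1786 0.206 ]
rot [ 0.02  0.03 -0.05] shift [0.0052 0.006  0.1501]
```

Run:
```python
from h import *
row((.5433,.183,.206),6.2)
```

```text
rot [ 0.02  0.03 -0.75] shift [0.0039 0.0082 0.1541]
```

>>> jog_arm([
  [0,0,-0.75,0.004,0.008,0.01,0.036],
  [0,0,-0.75,0.004,0.008,0.035,0.036],
  [0,0,-0.75,0.004,0.008,0.06,0.036],
  [0,0,-0.75,0.004,0.008,0.08,0.036],
  [0,0,-0.75,0.004,0.008,0.1,0.036],
  [0,0,-0.75,0.004,0.008,0.11,0.036],
  [0,0,-0.75,0.004,0.008,0.12,0.036],
  [0,0,-0.75,0.004,0.008,0.13,0.036],
  [0,0,-0.75,0.004,0.008,0.14,0.036],
  [0,0,-0.75,0.004,0.008,0.148,0.036],
  [0,0,-0.75,0.004,0.008,0.154,0.036],
  [0,0,-0.75,0.004,0.008,0.154,0.036],
])

```text
time: 3.9
tool_pos: [0.5428, 0.1829, 0.2053]
tool_rot: [2.098, 2.338, -0.001]
ft_force: [0.3, 0.7, -0.1]
grip_width: 0.422
```

Run:
```python
from h import *
stat();c=ctrl.read_camera("wrist");im=c["img"]
cv2.imwrite("pics/w2c.png",cv2.resize(im[100:300,220:440],None,fx=3,fy=3,interpolation=cv2.INTER_CUBIC))
```

```text
t 3.9 pos [0.5428 0.1829 0.2053] ydeg 6.2 tz [-0.001 -0.001 -1.   ] F [ 0.3  0.7 -0.1] w 0.422 q [ 0.05  0.34 -0.6   1.84  0.23  1.03 -0.53]
```

View pics/w2c.png

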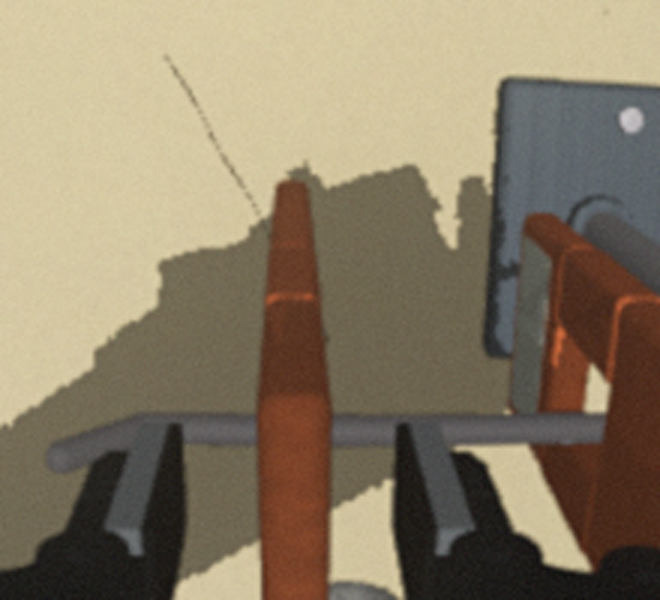

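The fingers straddle the tall tile, with pads at crop columns 182 and 396 and the tile at 262-328, so it is centred to about 1 mm. The fingers are above the wire and clear of the short tile. Closing now.

>>> jog_arm([
  [0,0,0,0,0.001,0,0.02],
  [0,0,0,0,0.001,0,0.012],
  [0,0,0,0,0.001,0,0.004],
  [0,0,0,0,0.001,0,0.004],
  [0,0,0,0,0.001,0,0.004],
  [0,0,0,0,0.001,0,0.004],
], newtons=25)

```text
time: 4.55
tool_pos: [0.5443, 0.1833, 0.2062]
tool_rot: [2.098, 2.338, 0.001]
ft_force: [0.2, -0.4, 5.1]
grip_width: 0.112
```

Run:
```python
from h import *
stat()
```

```text
t 4.55 pos [0.5443 0.1833 0.2062] ydeg 6.2 tz [ 0.001 -0.    -1.   ] F [ 0.2 -0.4  5.1] w 0.112 q [ 0.05  0.35 -0.6   1.83  0.23  1.03 -0.53]
```

>>> jog_arm([
  [0,0,0,0,0,-0.003,0.004],
  [0,0,0,0,0,-0.006,0.004],
  [0,0,0,0,0,-0.009,0.004],
  [0,0,0,0,0,-0.012,0.004],
  [0,0,0,0,0,-0.015,0.004],
  [0,0,0,0,0,-0.018,0.004],
  [0,0,0,0,0,-0.0205,0.004],
  [0,0,0,0,0,-0.0205,0.004],
  [0,0,0,0,0,-0.0205,0.004],
])

```text
time: 5.45
tool_pos: [0.5443, 0.1833, 0.2267]
tool_rot: [2.098, 2.338, 0.0]
ft_force: [-0.2, 0.2, -2.6]
grip_width: 0.113
```

Run:
```python
from h import *
stat();c=ctrl.read_camera("side");im=c["img"]
cv2.imwrite("pics/s2c.png",cv2.resize(im[195:285,235:345],None,fx=6,fy=6,interpolation=cv2.INTER_CUBIC))
print(px(c,np.array((.544,.1555,.259-.16))),px(c,np.array((.544,.1555,.259))))
```

```text
t 5.45 pos [0.5443 0.1833 0.2267] ydeg 6.2 tz [ 0.001 -0.    -1.   ] F [-0.2  0.2 -2.6] w 0.113 q [ 0.06  0.32 -0.61  1.81  0.21  1.07 -0.52]
[304.23423531 251.48231371] [303.3937632 210.7035353]
```

View pics/s2c.png

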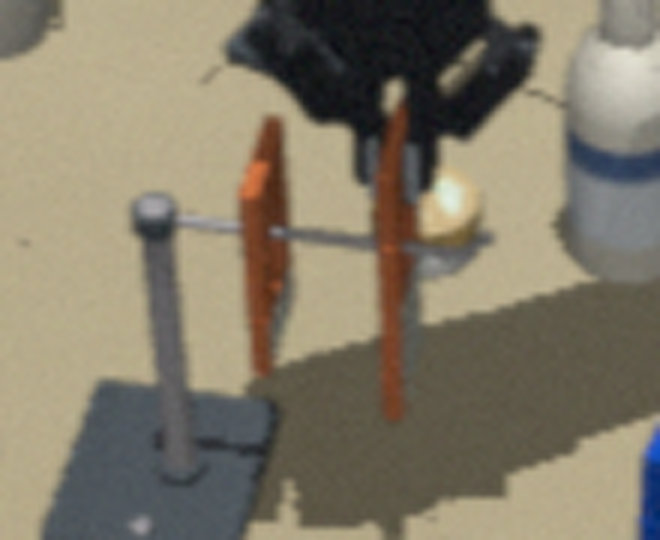

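The side crop shows the tall tile raised in the gripper, foot now at about (300.5,265) against 269 before, with the wire still inside its window. The short tile is undisturbed. Now I'll pull it straight out along the hook.

>>> jog_arm([
  [0,0,0,0,-0.004,0,0.004],
  [0,0,0,0,-0.011,0,0.004],
  [0,0,0,0,-0.018,0,0.004],
  [0,0,0,0,-0.025,0,0.004],
  [0,0,0,0,-0.032,0,0.004],
  [0,0,0,0,-0.039,0,0.004],
  [0,0,0,0,-0.046,0,0.004],
  [0,0,0,0,-0.053,0,0.004],
  [0,0,0,0,-0.06,0,0.004],
  [0,0,0,0,-0.067,0,0.004],
  [0,0,0,0,-0.073,0,0.004],
  [0,0,0,0,-0.078,0,0.004],
])

```text
time: 6.7
tool_pos: [0.4662, 0.1747, 0.2266]
tool_rot: [2.097, 2.338, 0.0]
ft_force: [0.6, 0.4, -1.9]
grip_width: 0.115
```

Run:
```python
from h import *
stat();row((.46,.17,.40),5.8);row((.47,-.1,.41),5.8);row((.515,-.37,.36),5.8)
```

```text
t 6.7 pos [0.4662 0.1747 0.2266] ydeg 6.2 tz [ 0.001 -0.    -1.   ] F [ 0.6  0.4 -1.9] w 0.115 q [ 0.09  0.19 -0.64  1.97  0.14  1.02 -0.51]
rot [0.03 0.03 0.4 ] shift [-0.0041 -0.0065 -0.1734]
rot [0.03 0.03 0.4 ] shift [-0.2736 -0.0258 -0.1833]
rot [0.03 0.03 0.4 ] shift [-0.5469 -0.0102 -0.1331]
```

>>> jog_arm([
  [0,0,0,0,-0.004,-0.015,0.004],
  [0,0,0,0,-0.006,-0.04,0.004],
  [0,0,0,0,-0.006,-0.07,0.004],
  [0,0,0,-0.002,-0.006,-0.1,0.004],
  [0,0,0,-0.004,-0.007,-0.13,0.004],
  [0,0,0.1,-0.015,-0.009,-0.155,0.004],
  [0,0,0.2,-0.035,-0.011,-0.175,0.004],
  [0,0,0.2,-0.06,-0.014,-0.183,0.004],
  [0,0,0.3,-0.09,-0.018,-0.183,0.004],
  [0,0,0.4,-0.12,-0.02,-0.183,0.004],
  [0,0,0.4,-0.15,-0.022,-0.183,0.004],
  [0,0,0.4,-0.18,-0.024,-0.183,0.004],
])

```text
time: 7.9
tool_pos: [0.4612, -0.0076, 0.411]
tool_rot: [2.105, 2.33, 0.002]
ft_force: [0.6, -0.3, -2.8]
grip_width: 0.115
```

Run:
```python
from h import *
stat();row((.475,-.2,.41),5.8);row((.515,-.33,.38),5.8)
```

```text
t 7.9 pos [ 0.4612 -0.0076  0.411 ] ydeg 5.83 tz [ 0.002 -0.    -1.   ] F [ 0.6 -0.3 -2.8] w 0.115 q [ 0.34 -0.03 -0.44  1.78 -0.01  1.39  0.  ]
rot [0.11 0.02 0.03] shift [-0.1928 -0.0059  0.0011]
rot [0.11 0.02 0.03] shift [-0.3262  0.0207  0.0312]
```

>>> jog_arm([
  [0,0,0,-0.03,-0.001,0,0.004],
  [0,0,0,-0.06,-0.002,0,0.004],
  [0,0,0,-0.09,-0.003,0,0.004],
  [0,0,0,-0.12,-0.002,0,0.004],
  [0,0,0,-0.15,0,0,0.004],
  [0,0,0,-0.18,0.002,0,0.004],
  [0,0,0,-0.21,0.003,0,0.004],
  [0,0,0,-0.235,0.004,0,0.004],
  [0,0,0,-0.255,0.005,0,0.004],
  [0,0,0,-0.262,0.005,0,0.004],
  [0,0,0,-0.262,0.005,0,0.004],
])

```text
time: 9.0
tool_pos: [0.4928, -0.2681, 0.4113]
tool_rot: [2.106, 2.33, 0.002]
ft_force: [0.1, 0.3, -2.7]
grip_width: 0.109
```

Run:
```python
from h import *
stat();T=pose();c=ctrl.read_camera("wrist");im=c["img"];cv2.imwrite("pics/w3.png",im)
y=np.radians(5.5);ex=np.array([np.cos(y),np.sin(y),0]);ey=np.array([-ex[1],ex[0],0]);o=np.array([.4868,-.3755,.046])
P=np.array([px(c,o+a*ex+b*ey,T) for a in(-.063,.063) for b in(-.053,.053)]);print(P.round(1))
x0,y0=(P.min(0)-30).astype(int);x1,y1=(P.max(0)+30).astype(int);x0,y0=max(x0,0),max(y0,0);print(x0,y0,x1,y1)
f=4;v=cv2.resize(im[y0:y1,x0:x1],None,fx=f,fy=f,interpolation=cv2.INTER_CUBIC);print(v.shape);cv2.imwrite("pics/w3c.png",v[:600,:800])
```

```text
t 9.0 pos [ 0.4928 -0.2681  0.4113] ydeg 5.79 tz [ 0.002  0.    -1.   ] F [ 0.1  0.3 -2.7] w 0.109 q [ 0.57  0.14 -0.21  1.6   0.03  1.4   0.46]
[[271.5 238.9]
 [269.  182.1]
 [341.1 239.4]
 [343.  182.4]]
238 152 373 269
(468, 540, 3)
```

View pics/w3c.png

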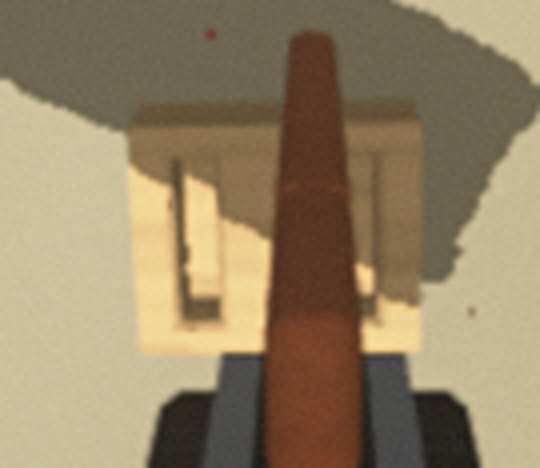

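The crop shows the rack's top-face corners at crop (130,122), (418,122), (420,354) and (140,354). The near-slot mouth spans columns 173-223, rows 157-326. The far-slot right edge is at about 380. All of it agrees with the earlier estimate to about 1.5 px.

Run:
```python
from h import *
T=pose();c=ctrl.read_camera("wrist");g=lambda u,v:onz(c,(238+u/4-.375,152+v/4-.375),.046,T)
P=[g(*q) for q in((130,122),(418,122),(420,354),(140,354))];m=np.mean(P,0)
print(np.round(P,4),"mid",m.round(4),[np.linalg.norm(P[i]-P[i-1]).round(4) for i in range(4)])
for i,j in((1,0),(2,3),(0,3),(1,2)): e=P[i]-P[j]; print(np.degrees(np.arctan2(e[1],e[0])).round(2))
y=np.radians(5.6);ex=np.array([np.cos(y),np.sin(y)]);ey=np.array([-ex[1],ex[0]])
for n,q in dict(nl1=(173,160),nr1=(219,160),nl2=(178,325),nr2=(225,325),fr1=(381,160),fr2=(381,325),n_top=(197,156),n_bot=(200,327)).items():
    d=g(*q)[:2]-m[:2];print(n,(d@ex).round(4),(d@ey).round(4))
```

```text
[[ 0.4212 -0.3276  0.046 ]
 [ 0.543  -0.3153  0.046 ]
 [ 0.5579 -0.4223  0.046 ]
 [ 0.4317 -0.4355  0.046 ]] mid [ 0.4885 -0.3752  0.046 ] [np.float64(0.1084), np.float64(0.1225), np.float64(0.108), np.float64(0.127)]
5.77
5.97
95.54
97.92
nl1 -0.0442 0.0371
nr1 -0.0245 0.0372
nl2 -0.0445 -0.0398
nr2 -0.0233 -0.0396
fr1 0.0448 0.0374
fr2 0.0465 -0.0393
n_top -0.0339 0.0389
n_bot -0.0346 -0.0407
```

Run:
```python
from h import *
T=pose();c=ctrl.read_camera("wrist");im=c["img"]
for d in((.028,0,-.033+.0),(.028,0,.127),(.028,.005,.127),(.028,-.005,.127)): print(px(c,(T@np.append(d,1))[:3],T).round(1))
h=cv2.cvtColor(im,cv2.COLOR_BGR2HSV);m=cv2.inRange(h,(0,120,40),(18,255,255))
for r in range(158,206,6): x=np.flatnonzero(m[r,290:345])+290;print(r,x[:1],x[-1:])
row((.5233,-.3713,.30),6.0);row((.5233,-.3713,.187),6.0)
```

```text
[316.2 233. ]
[316.1 159.7]
[321.8 159.7]
[310.4 159.7]
158 [] []
164 [311] [321]
170 [310] [321]
176 [310] [322]
182 [296] [323]
188 [299] [328]
194 [298] [324]
200 [306] [333]
rot [ 0.13  0.01 -0.09] shift [-0.1073  0.0191  0.1115]
rot [ 0.13  0.01 -0.09] shift [-0.1073  0.0188  0.2245]
```

The tile's foot appears at column 316, as predicted, so it hangs square in the jaws. Moving over the far slot.

>>> jog_arm([
  [0,0,0,-0.02,0.004,0,0.004],
  [0,0,0,-0.045,0.009,0,0.004],
  [0,0,0,-0.07,0.014,0,0.004],
  [0,0,0,-0.09,0.017,0.01,0.004],
  [0,0,-0.1,-0.103,0.019,0.03,0.004],
  [0,0,-0.1,-0.107,0.019,0.06,0.004],
  [0,0,-0.1,-0.107,0.019,0.09,0.004],
  [0,0,-0.1,-0.107,0.019,0.12,0.004],
  [0,0,-0.1,-0.107,0.019,0.15,0.004],
  [0,0,-0.1,-0.107,0.019,0.18,0.004],
  [0,0,-0.1,-0.107,0.019,0.2,0.004],
  [0,0,-0.1,-0.107,0.019,0.21,0.004],
])

```text
time: 10.35
tool_pos: [0.5226, -0.3702, 0.1989]
tool_rot: [-2.1, -2.334, -0.002]
ft_force: [0.8, 0.1, -1.1]
grip_width: 0.112
```

Run:
```python
from h import *
stat();row((.5233,-.3713,.187),6.0)
T=pose()
a=ctrl.read_camera("wrist");s=ctrl.read_camera("side")["img"];w=a["img"]
print(px(a,np.array((.4885,-.3752,.046)),T),[px(a,(T@np.array([.028,q,.127,1]))[:3],T) for q in(-.005,.005)])
v=np.zeros((480,800,3),np.uint8);v[:,:400]=cv2.resize(w[90:210,265:365],(400,480),interpolation=cv2.INTER_CUBIC);v[:400,400:]=cv2.resize(s[110:210,310:410],(400,400),interpolation=cv2.INTER_CUBIC)
cv2.imwrite("pics/w4.png",v)
```

```text
t 10.35 pos [ 0.5226 -0.3702  0.1989] ydeg 6.04 tz [-0.     0.002 -1.   ] F [ 0.8  0.1 -1.1] w 0.112 q [ 0.64  0.41 -0.16  1.71  0.07  1.03  0.56]
rot [-0.   -0.11  0.04] shift [-0.0012  0.0006  0.0119]
[281.33831762 184.70641706] [array([310.44402041, 159.66677211]), array([321.77836452, 159.67124488])]
```

View pics/w4.png

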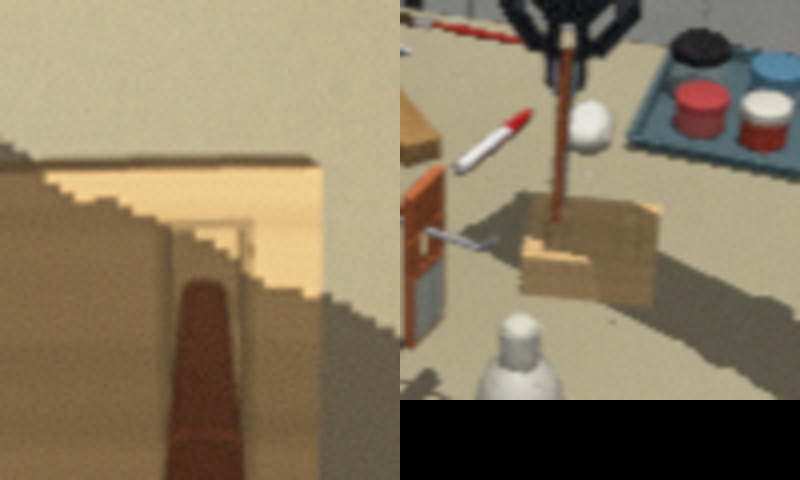

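The wrist crop shows the tile's foot at columns 180-230, inside the far-slot mouth at 165-252, about 0.7 mm left of centre. Descending gently.

>>> jog_arm([
  [0,0,0,-0.001,0.001,0.004,0.004],
  [0,0,0,-0.001,0.001,0.01,0.004],
  [0,0,0,-0.001,0.001,0.016,0.004],
  [0,0,0,-0.001,0.001,0.022,0.004],
  [0,0,0,-0.001,0.001,0.027,0.004],
  [0,0,0,-0.001,0.001,0.032,0.004],
  [0,0,0,-0.001,0.001,0.037,0.004],
  [0,0,0,-0.001,0.001,0.042,0.004],
  [0,0,0,-0.001,0.001,0.046,0.004],
  [0,0,0,-0.001,0.001,0.05,0.004],
  [0,0,0,-0.001,0.001,0.053,0.004],
  [0,0,0,-0.001,0.001,0.053,0.004],
])

```text
time: 11.65
tool_pos: [0.5239, -0.3712, 0.1466]
tool_rot: [-2.101, -2.334, -0.002]
ft_force: [0.1, -0.6, -2.1]
grip_width: 0.113
```

>>> jog_arm([
  [0,0,0,0,0,0.0015,0.004],
  [0,0,0,0,0,0.003,0.004],
  [0,0,0,0,0,0.0045,0.004],
  [0,0,0,0,0,0.0055,0.004],
  [0,0,0,0,0,0.0065,0.004],
  [0,0,0,0,0,0.0065,0.004],
])

```text
time: 12.25
tool_pos: [0.5238, -0.3711, 0.1399]
tool_rot: [-2.1, -2.334, -0.002]
ft_force: [1.1, -1.4, -2.3]
grip_width: 0.113
```

>>> jog_arm([
  [0,0,0,0,0,0.0006,0.004],
  [0,0,0,0,0,0.0012,0.004],
  [0,0,0,0,0,0.0012,0.004],
])

```text
time: 12.55
tool_pos: [0.5242, -0.3713, 0.1396]
tool_rot: [-2.101, -2.335, -0.002]
ft_force: [-1.2, 1.8, 7.1]
grip_width: 0.116
```

Contact with the slot floor (Fz rose from -2.3 to +7 N at the expected height). Releasing gently.

>>> jog_arm([
  [0,0,0,0,0,-0.0005,0.011],
  [0,0,0,0,0,-0.0005,0.013],
  [0,0,0,0,0,-0.0005,0.016],
  [0,0,0,0,0,-0.0005,0.022],
  [0,0,0,0,0,-0.0005,0.03],
  [0,0,0,0,0,-0.0005,0.03],
  [0,0,0,0,0,-0.01,0.03],
  [0,0,0,0,0,-0.03,0.03],
  [0,0,0,0,0,-0.06,0.03],
  [0,0,0,0,0,-0.1,0.036],
  [0,0,0,0,0,-0.15,0.036],
  [0,0,0,0,0,-0.2,0.036],
])

```text
time: 13.75
tool_pos: [0.5236, -0.3713, 0.3422]
tool_rot: [-2.101, -2.335, -0.002]
ft_force: [0.7, -0.8, 0.0]
grip_width: 0.425
```

Run:
```python
from h import *
stat();T=pose();a=ctrl.read_camera("wrist");s=ctrl.read_camera("side")["img"];w=a["img"]
cv2.imwrite("pics/w5.png",w);cv2.imwrite("pics/s5.png",s)
y=np.radians(6);ey=np.array([-np.sin(y),np.cos(y),0])
for b in(-.028,.028):
  for z in(.172,.046): print(z,px(a,np.array([.5235,-.3713,z])+b*ey,T).round(1))
h=cv2.cvtColor(w,cv2.COLOR_BGR2HSV);m=cv2.inRange(h,(0,130,40),(15,255,255))
for r in range(180,260,8): x=np.flatnonzero(m[r,270:370])+270;print(r,x[:1],x[-1:])
row((.47,-.2,.40),6.2);row((.47,.1,.40),6.2);row((.6065,.1893,.36),6.2)
```

```text
t 13.75 pos [ 0.5236 -0.3713  0.3422] ydeg 6.04 tz [ 0.001  0.001 -1.   ] F [ 0.7 -0.8  0. ] w 0.425 q [ 0.64  0.31 -0.16  1.53  0.05  1.31  0.58]
0.172 [315.8 204.7]
0.046 [315.8 177.4]
0.172 [315.9 152.5]
0.046 [315.9 139.1]
180 [312] [320]
188 [312] [320]
196 [312] [320]
204 [] []
212 [] []
220 [] []
228 [] []
236 [] []
244 [] []
252 [] []
rot [ 0.53  0.3  -0.18] shift [ 0.1773 -0.0371 -0.0533]
rot [ 0.53  0.3  -0.18] shift [ 0.4756 -0.0056 -0.0545]
rot [ 0.53  0.3  -0.18] shift [ 0.5503  0.1392 -0.0136]
```

The tall tile stands upright in the far slot: its top edge is at columns 312-320, with the predicted centre at 316. Now the short one.

>>> jog_arm([
  [0,0,0,0.02,0.005,-0.02,0.036],
  [0,0,0,0.06,0.015,-0.03,0.036],
  [0,0,0,0.1,0.025,-0.04,0.036],
  [0,0,0,0.145,0.037,-0.05,0.036],
  [0,0,0,0.19,0.048,-0.05,0.036],
  [0,0,0,0.235,0.06,-0.05,0.036],
  [0,0,0,0.28,0.07,-0.05,0.036],
  [0,0,0,0.325,0.082,-0.05,0.036],
  [0,0,0,0.37,0.094,-0.05,0.036],
  [0,0,0,0.415,0.105,-0.045,0.036],
  [0,0,0,0.46,0.116,-0.04,0.036],
  [0,0,-0.1,0.5,0.128,-0.03,0.036],
])

```text
time: 15.05
tool_pos: [0.6004, 0.1406, 0.3779]
tool_rot: [2.091, 2.329, 0.008]
ft_force: [1.1, 0.1, 0.1]
grip_width: 0.418
```

Run:
```python
from h import *
stat();row((.6065,.1893,.34),6.2)
```

```text
t 15.05 pos [0.6004 0.1406 0.3779] ydeg 6.16 tz [ 0.012 -0.004 -1.   ] F [1.1 0.1 0.1] w 0.418 q [ 0.03  0.27 -0.46  1.53  0.13  1.36 -0.34]
rot [ 0.65  0.29 -0.04] shift [0.0479 0.0108 0.0378]
```

>>> jog_arm([
  [0.3,0.1,0,0.02,0.005,0.01,0.036],
  [0.65,0.3,0,0.04,0.01,0.03,0.036],
  [0.65,0.3,0,0.048,0.011,0.038,0.036],
  [0.65,0.3,0,0.048,0.011,0.038,0.036],
  [0.65,0.3,0,0.048,0.011,0.038,0.036],
])

```text
time: 15.55
tool_pos: [0.6069, 0.1884, 0.3406]
tool_rot: [2.099, 2.336, 0.001]
ft_force: [0.7, -0.2, 0.5]
grip_width: 0.419
```

Run:
```python
from h import *
stat();T=pose();c=ctrl.read_camera("wrist");w=c["img"];cv2.imwrite("pics/w6.png",w)
for X in((.6035,.217,.239),(.6095,.1615,.239)): print(px(c,np.array(X),T).round(1))
h=cv2.cvtColor(w,cv2.COLOR_BGR2HSV);m=cv2.inRange(h,(0,110,50),(18,255,255))
for r in range(130,230,6): x=np.flatnonzero(m[r,270:370])+270;print(r,x[:1],x[-1:])
row((.6065,.1893,.206),6.2)
```

```text
t 15.55 pos [0.6069 0.1884 0.3406] ydeg 6.11 tz [ 0.001 -0.    -1.   ] F [ 0.7 -0.2  0.5] w 0.419 q [-0.04  0.32 -0.48  1.54  0.15  1.32 -0.42]
[315.7 164.2]
[315.7 228.6]
130 [] []
136 [] []
142 [] []
148 [312] [320]
154 [312] [320]
160 [311] [321]
166 [310] [322]
172 [310] [321]
178 [310] [321]
184 [311] [321]
190 [310] [321]
196 [310] [321]
202 [310] [321]
208 [310] [321]
214 [310] [321]
220 [310] [321]
226 [312] [319]
rot [ 0.07  0.01 -0.12] shift [ 0.0012 -0.0006  0.1349]
```

>>> jog_arm([
  [0,0,0,0.001,0,0.01,0.036],
  [0,0,0,0.001,0,0.03,0.036],
  [0,0,0,0.001,0,0.05,0.036],
  [0,0,0,0.001,0,0.07,0.036],
  [0,0,0,0.001,0,0.085,0.036],
  [0,0,0,0.001,0,0.1,0.036],
  [0,0,0,0.001,0,0.11,0.036],
  [0,0,0,0.001,0,0.12,0.036],
  [0,0,0,0.001,0,0.13,0.036],
  [0,0,0,0.001,0,0.1345,0.036],
  [0,0,0,0.001,0,0.1345,0.036],
])

```text
time: 16.7
tool_pos: [0.6069, 0.1891, 0.2058]
tool_rot: [2.1, 2.336, 0.0]
ft_force: [0.4, 0.6, -0.3]
grip_width: 0.425
```

>>> jog_arm([
  [0,0,0,0,0,0,0.02],
  [0,0,0,0,0,0,0.012],
  [0,0,0,0,0,0,0.004],
  [0,0,0,0,0,0,0.004],
  [0,0,0,0,0,0,0.004],
  [0,0,0,0,0,0,0.004],
], newtons=25)

```text
time: 17.3
tool_pos: [0.6072, 0.1892, 0.2063]
tool_rot: [2.1, 2.335, 0.001]
ft_force: [0.3, -0.6, 5.1]
grip_width: 0.111
```

Run:
```python
from h import *
stat()
```

```text
t 17.3 pos [0.6072 0.1892 0.2063] ydeg 6.08 tz [ 0.001  0.    -1.   ] F [ 0.3 -0.6  5.1] w 0.111 q [-0.05  0.42 -0.46  1.7   0.21  1.07 -0.47]
```

Gripped (9.5 mm opening). Lifting 20.5 mm, then pulling out along the hook by about 140 mm.

>>> jog_arm([
  [0,0,0,0,0,-0.003,0.004],
  [0,0,0,0,0,-0.006,0.004],
  [0,0,0,0,0,-0.01,0.004],
  [0,0,0,0,0,-0.014,0.004],
  [0,0,0,0,0,-0.018,0.004],
  [0,0,0,0,0,-0.0205,0.004],
  [0,0,0,0,0,-0.0205,0.004],
  [0,0,0,0,0,-0.0205,0.004],
])

```text
time: 18.1
tool_pos: [0.6071, 0.1892, 0.2267]
tool_rot: [2.1, 2.335, 0.001]
ft_force: [0.3, -0.3, -1.6]
grip_width: 0.115
```

>>> jog_arm([
  [0,0,0,0,-0.005,0,0.004],
  [0,0,0,0,-0.012,0,0.004],
  [0,0,0,0,-0.019,0,0.004],
  [0,0,0,0,-0.026,0,0.004],
  [0,0,0,0,-0.033,0,0.004],
  [0,0,0,0,-0.04,0,0.004],
  [0,0,0,0,-0.047,0,0.004],
  [0,0,0,0,-0.053,0,0.004],
  [0,0,0,0,-0.058,0,0.004],
  [0,0,0,0,-0.06,0,0.004],
  [0,0,0,0,-0.06,0,0.004],
])

```text
time: 19.2
tool_pos: [0.5473, 0.1828, 0.2268]
tool_rot: [2.1, 2.335, 0.001]
ft_force: [1.4, -0.9, -1.8]
grip_width: 0.117
```

Run:
```python
from h import *
stat();s=ctrl.read_camera("side");cv2.imwrite("pics/s7.png",s["img"])
row((.5451,.1831,.2267),6.2);row((.4620,.1744,.2267),6.2)
```

```text
t 19.2 pos [0.5473 0.1828 0.2268] ydeg 6.08 tz [ 0.001 -0.    -1.   ] F [ 1.4 -0.9 -1.8] w 0.117 q [-0.03  0.31 -0.49  1.81  0.17  1.06 -0.48]
rot [ 0.08  0.01 -0.12] shift [ 0.0006 -0.0024  0.    ]
rot [ 0.08  0.01 -0.12] shift [ 0.0007 -0.086  -0.0001]
```

>>> jog_arm([
  [0,0,0,0,-0.005,0,0.004],
  [0,0,0,0,-0.012,0,0.004],
  [0,0,0,0,-0.019,0,0.004],
  [0,0,0,0,-0.026,0,0.004],
  [0,0,0,0,-0.033,0,0.004],
  [0,0,0,0,-0.04,0,0.004],
  [0,0,0,0,-0.047,0,0.004],
  [0,0,0,0,-0.054,0,0.004],
  [0,0,0,0,-0.061,0,0.004],
  [0,0,0,0,-0.069,0,0.004],
  [0,0,0,0,-0.077,0,0.004],
  [0,0,0,0,-0.084,0,0.004],
])

```text
time: 20.45
tool_pos: [0.4633, 0.1738, 0.2266]
tool_rot: [2.1, 2.335, 0.001]
ft_force: [-0.5, 0.1, -1.3]
grip_width: 0.118
```

Run:
```python
from h import *
stat();row((.46,.0,.38),6.1);row((.4557,-.26,.38),6.0)
```

```text
t 20.45 pos [0.4633 0.1738 0.2266] ydeg 6.08 tz [ 0.001 -0.    -1.   ] F [-0.5  0.1 -1.3] w 0.118 q [-0.01  0.17 -0.52  1.98  0.1   1.01 -0.48]
rot [ 0.08  0.01 -0.02] shift [-0.1725 -0.0215 -0.1534]
rot [0.08 0.01 0.08] shift [-0.4306 -0.0533 -0.1534]
```

>>> jog_arm([
  [0,0,0,0,-0.002,-0.015,0.004],
  [0,0,0,0,-0.003,-0.04,0.004],
  [0,0,0,0,-0.003,-0.07,0.004],
  [0,0,0,-0.005,-0.003,-0.1,0.004],
  [0,0,0,-0.02,-0.004,-0.125,0.004],
  [0,0,0,-0.04,-0.006,-0.145,0.004],
  [0,0,0,-0.07,-0.009,-0.153,0.004],
  [0,0,0,-0.105,-0.013,-0.153,0.004],
  [0,0,0,-0.14,-0.017,-0.153,0.004],
  [0,0,0,-0.175,-0.021,-0.153,0.004],
  [0,0,0,-0.21,-0.024,-0.153,0.004],
  [0,0,0,-0.245,-0.026,-0.153,0.004],
])

```text
time: 21.65
tool_pos: [0.4626, -0.0738, 0.3798]
tool_rot: [2.099, 2.335, 0.002]
ft_force: [0.7, -0.0, -0.9]
grip_width: 0.113
```

Run:
```python
from h import *
stat();row((.4535,-.30,.33),6.0);row((.4535,-.3787,.33),6)
```

```text
t 21.65 pos [ 0.4626 -0.0738  0.3798] ydeg 6.09 tz [ 0.002 -0.    -1.   ] F [ 0.7 -0.  -0.9] w 0.113 q [ 0.28 -0.01 -0.26  1.83 -0.    1.32  0.13]
rot [0.11 0.02 0.09] shift [-0.2239 -0.0331  0.0498]
rot [0.11 0.02 0.09] shift [-0.3022 -0.0415  0.0498]
```

>>> jog_arm([
  [0,0,0,-0.035,-0.005,0,0.004],
  [0,0,0,-0.07,-0.01,0,0.004],
  [0,0,0,-0.105,-0.015,0,0.004],
  [0,0,0,-0.14,-0.02,0,0.004],
  [0,0,0,-0.175,-0.026,0,0.004],
  [0,0,0,-0.205,-0.03,0.01,0.004],
  [0,0,0,-0.235,-0.034,0.02,0.004],
  [0,0,0,-0.26,-0.037,0.03,0.004],
  [0,0,0,-0.28,-0.039,0.04,0.004],
  [0,0,0.1,-0.295,-0.041,0.05,0.004],
  [0,0,0.1,-0.302,-0.0415,0.05,0.004],
  [0,0,0.1,-0.302,-0.0415,0.05,0.004],
])

```text
time: 22.85
tool_pos: [0.4533, -0.3788, 0.3297]
tool_rot: [2.102, 2.333, 0.002]
ft_force: [-0.4, 1.0, -1.6]
grip_width: 0.109
```

Run:
```python
from h import *
stat();row((.4535,-.3787,.162),6.0)
```

```text
t 22.85 pos [ 0.4533 -0.3788  0.3297] ydeg 5.95 tz [ 0.002  0.    -1.   ] F [-0.4  1.  -1.6] w 0.109 q [ 0.58  0.22  0.01  1.68 -0.    1.25  0.69]
rot [ 0.09  0.   -0.05] shift [ 1.000e-04 -1.000e-04  1.677e-01]
```

>>> jog_arm([
  [0,0,0,0,0,0.01,0.004],
  [0,0,0,0,0,0.03,0.004],
  [0,0,0,0,0,0.05,0.004],
  [0,0,0,0,0,0.07,0.004],
  [0,0,0,0,0,0.09,0.004],
  [0,0,0,0,0,0.11,0.004],
  [0,0,0,0,0,0.13,0.004],
  [0,0,0,0,0,0.145,0.004],
  [0,0,0,0,0,0.16,0.004],
  [0,0,0,0,0,0.17,0.004],
  [0,0,0,0,0,0.175,0.004],
  [0,0,0,0,0,0.175,0.004],
])

```text
time: 24.05
tool_pos: [0.4536, -0.3786, 0.1544]
tool_rot: [2.103, 2.333, 0.002]
ft_force: [0.7, 0.5, -0.6]
grip_width: 0.111
```

Run:
```python
from h import *
stat();row((.4535,-.3787,.147),6.0);T=pose()
a=ctrl.read_camera("wrist");s=ctrl.read_camera("side")["img"];w=a["img"]
print([px(a,(T@np.array([.028,q,.087,1]))[:3],T).round(1) for q in(-.005,.005)])
v=np.zeros((480,800,3),np.uint8);v[:,:400]=cv2.resize(w[90:210,270:370],(400,480),interpolation=cv2.INTER_CUBIC);v[:400,400:]=cv2.resize(s[110:210,310:410],(400,400),interpolation=cv2.INTER_CUBIC)
cv2.imwrite("pics/w8.png",v)
```

```text
t 24.05 pos [ 0.4536 -0.3786  0.1544] ydeg 5.95 tz [ 0.001  0.    -1.   ] F [ 0.7  0.5 -0.6] w 0.111 q [ 0.59  0.37 -0.    1.87 -0.    0.9   0.69]
rot [ 0.07 -0.02 -0.05] shift [-0.0001 -0.0001  0.0074]
[array([309.5, 168.9]), array([322.7, 168.9])]
```

View pics/w8.png

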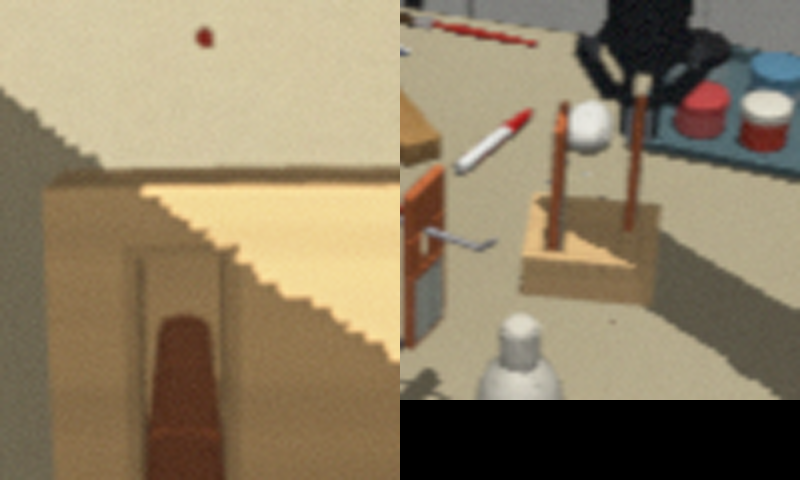

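The short tile's foot is at columns 158-212, within the near-slot mouth at 142-222. The tall tile stands upright in the far slot. Descending.

>>> jog_arm([
  [0,0,0,0,-0.0007,0.004,0.004],
  [0,0,0,0,-0.0007,0.01,0.004],
  [0,0,0,0,-0.0007,0.016,0.004],
  [0,0,0,0,-0.0007,0.021,0.004],
  [0,0,0,0,-0.0007,0.026,0.004],
  [0,0,0,0,-0.0007,0.031,0.004],
  [0,0,0,0,-0.0007,0.036,0.004],
  [0,0,0,0,-0.0007,0.041,0.004],
  [0,0,0,0,-0.0007,0.045,0.004],
  [0,0,0,0,-0.0007,0.048,0.004],
  [0,0,0,0,-0.0007,0.048,0.004],
])

```text
time: 25.25
tool_pos: [0.4532, -0.379, 0.1069]
tool_rot: [2.102, 2.333, 0.002]
ft_force: [-0.1, 0.0, -1.3]
grip_width: 0.112
```

>>> jog_arm([
  [0,0,0,0,0,0.0015,0.004],
  [0,0,0,0,0,0.003,0.004],
  [0,0,0,0,0,0.0045,0.004],
  [0,0,0,0,0,0.0055,0.004],
  [0,0,0,0,0,0.0065,0.004],
  [0,0,0,0,0,0.0072,0.004],
  [0,0,0,0,0,0.0072,0.004],
])

```text
time: 25.95
tool_pos: [0.4531, -0.3789, 0.0996]
tool_rot: [2.103, 2.333, 0.002]
ft_force: [-0.2, -0.4, -1.6]
grip_width: 0.111
```

>>> jog_arm([
  [0,0,0,0,0,0.0006,0.004],
  [0,0,0,0,0,0.0012,0.004],
  [0,0,0,0,0,0.0012,0.004],
])

```text
time: 26.25
tool_pos: [0.4535, -0.3791, 0.0994]
tool_rot: [2.102, 2.332, 0.002]
ft_force: [-3.6, 3.2, 14.3]
grip_width: 0.109
```

Floor contact at the expected height. Backing off 0.5 mm, releasing and rising.

>>> jog_arm([
  [0,0,0,0,0,-0.0005,0.008],
  [0,0,0,0,0,-0.0005,0.011],
  [0,0,0,0,0,-0.0005,0.014],
  [0,0,0,0,0,-0.0005,0.02],
  [0,0,0,0,0,-0.0005,0.03],
  [0,0,0,0,0,-0.0005,0.03],
  [0,0,0,0,0,-0.01,0.03],
  [0,0,0,0,0,-0.03,0.03],
  [0,0,0,0,0,-0.06,0.03],
  [0,0,0,0,0,-0.1,0.03],
  [0,0,0,0,0,-0.15,0.03],
  [0,0,0,0,0,-0.2,0.03],
])

```text
time: 27.45
tool_pos: [0.4525, -0.3787, 0.302]
tool_rot: [2.102, 2.332, 0.002]
ft_force: [0.6, 0.1, 0.2]
grip_width: 0.352
```

>>> jog_arm([
  [0,0,0,0.04,0,-0.04,0.03],
  [0,0,0,0.08,0,-0.07,0.03],
  [0,0,0,0.12,0,-0.09,0.03],
  [0,0,0,0.12,0,-0.09,0.03],
  [0,0,0,0.12,0,-0.09,0.03],
  [0,0,0,0.12,0,-0.09,0.03],
])

```text
time: 28.05
tool_pos: [0.4395, -0.26, 0.3918]
tool_rot: [2.103, 2.331, 0.002]
ft_force: [-0.6, -0.1, -0.6]
grip_width: 0.352
```

Run:
```python
from h import *
stat();s=ctrl.read_camera("side");w=ctrl.read_camera("wrist");im=s["img"];T=pose()
a=np.radians(6)
for n,(x,y),h in(("short",(.4533,-.3789),.132),("tall",(.5235,-.3713),.172)):
    for z in(h,.046): print(n,z,px(s,np.array([x+.028*np.sin(a),y-.028*np.cos(a),z])).round(1),px(s,np.array([x-.028*np.sin(a),y+.028*np.cos(a),z])).round(1))
v=np.zeros((600,800,3),np.uint8);v[:400,:480]=cv2.resize(im[110:210,280:400],(480,400),interpolation=cv2.INTER_CUBIC);v[:300,480:]=w["img"][50:350,160:480]
v[400:600,:360]=im[130:330,200:560][:,:]
cv2.imwrite("pics/f.png",v)
```

```text
t 28.05 pos [ 0.4395 -0.26    0.3918] ydeg 5.9 tz [ 0.002 -0.    -1.   ] F [-0.6 -0.1 -0.6] w 0.352 q [ 0.47  0.05 -0.06  1.74  0.    1.35  0.51]
short 0.132 [368.8 145.4] [367.7 153.7]
short 0.046 [367.1 164.1] [366.  172.5]
tall 0.172 [350.7 134.6] [349.1 142.7]
tall 0.046 [349.1 162.3] [347.5 170.7]
```

View pics/f.png

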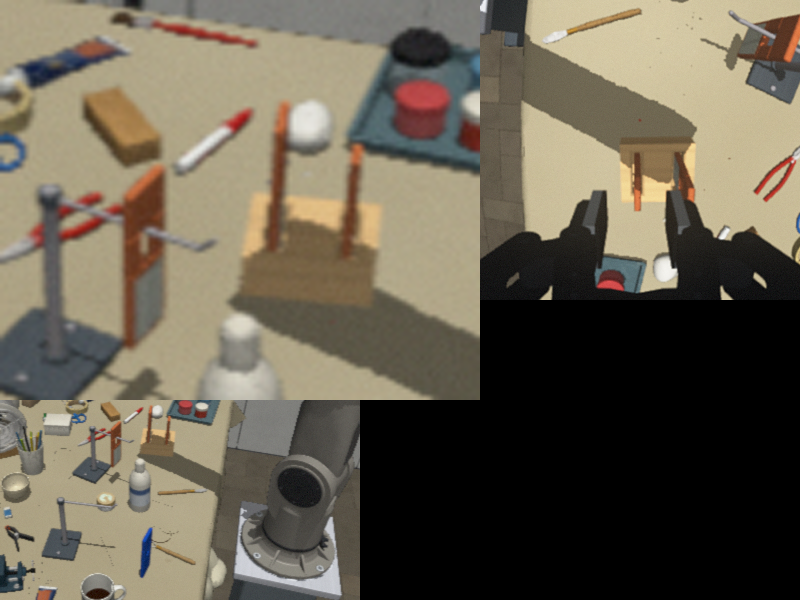

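Both tiles stand upright. The short one is in the near slot with its top at about (369,146.7), predicted row 145.4. The tall one is in the far slot with its top at about (351,136), predicted row 134.6, so both are at full depth. Stand_a's hook is empty, and stand_b's tile, the bottle, pot, mug and blue look-alike are where they were.

```bash
python3 -c "
from rig import ctrl
print(ctrl.finish_job())"
```

```text
the job is handed in; nothing more can be done
None
```

The job is done and handed in: the short tile stands in the near slot and the tall tile in the far slot. The tall tile hung in front, so it came off the hook first and went into the far slot before the short one. Both were held at 25 N, lifted about 20 mm and drawn straight off the hook. The robot took about 28 s of the 70 s allowed.

**Last checks:**
- **Depth:** The arm felt the floor of each slot at the expected height, within about 0.5 mm. The contact force was about 9 N above free-hanging for the tall tile and 16 N for the short one.
- **Final pictures:** Both tiles stand upright, with their top edges within about 1.5 pixels of the full-depth prediction. The hook is empty and the gripper is clear of everything.
- **Other objects:** Stand_b's tile, the mug, bottle, pot and the blue look-alike look unmoved. I checked these by eye only, without measuring them.

No check failed or disagreed by more than about 2 mm, except for some lengths in the pictures that came out 2 to 4 mm off the given sizes.

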